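# Hang the utensil caddy on the splash guard's stud

### The arm

A 6-joint arm with a two-finger parallel gripper is mounted at the origin on the work surface. World frame = base frame: x ahead of the robot, y to its left, z up, the work surface at z = 0. Lengths are in mm, angles in rad, forces in N, time in s.
With the tool pointing down it reaches from about 350 to 775 mm from the base axis. Payload 7.3 kg.
Tool frame: the origin (TCP) lies midway between the tips of the shut fingers; the grasp point (between the pads) lies 19 mm behind it; x points along the fingers, y is the direction in which the jaws open and shut, and the axes are right-handed (so a half turn about x gives the same grasp; the last joint's range is limited). The gripper opens to 92 mm and grips with 3 to 60 N. Pads are 19 mm wide; open, the fingers measure 130 mm over their backs; the gripper's body (75 mm by 190 mm) begins 47 mm behind the grasp point.
Start: joints at [1.137, 0.342, 1.524, -0, 1.275, -0.146], TCP at [149.003, 503.431, 226.741] pointing down, gripper open.
Joint ranges: [-2.53, 2.53], [-0.77, 2.02], [0.04, 2.7], [-1, 4.14], [0.28, 2.66], [-3.11, 3.11]. Speed limits (rad/s): [2.57, 2.57, 3.14, 3.14, 3.14, 3.14].

### API

Orientations are given as [roll, pitch, yaw] about the fixed x, y, z axes, in that order (R = Rz(yaw) Ry(pitch) Rx(roll)).
In Python, from plant import get_obs, capture, close_job gives the robot as it stands. The module is installed in compiled form; this text tells all that it offers.
- The arm moves only by the tool send_rows, never from a script. Its argument "moves" is a list of rows, each a list of 4 numbers: the shift along the tool's x, y, z in mm, then the turn about the tool's x in degrees. In form: [[tx, ty, tz, yaw], ...]. A call has 1 to 8 rows; each row shifts and turns the commanded pose from where the row before left it, along the tool's axes as they then stand; what a row does not reach is not made up. A row lasts 1/8 s, in which the tool goes at most 62.5 mm and 10.7 degrees, less where a joint would pass 70% of its speed; a pose out of reach is approached as far as the arm can. A call with a gripper value outside its range is refused whole. "hand" is the opening, from 0 (shut) to 1 (fully open), set as the call begins (left out, the last holds). The fingers move at their own pace and stop on an object; the grip force is fixed at half the most. Time passes only in rows, so rows that do not move let the fingers close. It gives the time, the measured TCP pose, the force and the opening at its end, in the units of the state.
- get_obs(): the state, without advancing time (a new reading comes with each control period).
- capture(name): name is "scene" or "top" or "wrist"; returns a dict with "image" (480x640x3 uint8, red, green, blue), "K" (3x3 intrinsics, pixels), "position" and "attitude" of the camera in the world; the wrist camera has in their place "mount" (4x4, takes a point from camera to tool coordinates, whose origin is the TCP and whose axes are the tool frame's). Camera axes: x right, y down, z forward; pixel columns grow to the right and rows downward; lengths in mm; the calibration is good to about 2 mm. A picture is of the moment at which its call begins: read the wrist's pose just before it. There is no depth.
- close_job(): hands the job in, once; it reports no verdict.
The state is a dict: "time": time; "joint_positions": joint angles; "dq": joint speeds; "tau": joint torques, N m; "tool_pos": TCP position; "tcp_rot": TCP orientation; "contact_force": force on the tool from outside, world axes, zero at the start; "moment": the same for the moment, N m; "grip_width": finger opening in mm.
Only numpy, scipy, OpenCV 4.12 (cv2) and the standard library are available. Lean on these libraries where they do the work, as an engineer would, in place of code of your own. Each camera call takes 0.05 s, during which the arm holds its last target. There are 200 camera calls.

### The job

Hang the empty utensil caddy up by the cooker: slip the keyhole in its back wall over the headed stud on the steel splash guard, then slide it down behind the head until it comes up against the end of the slot and sits tight, upright and flat against the guard, and let go. The stud's exact height is not known, so lean the caddy lightly on its head and feel for the hole, and push it down by feel too: never press the caddy against the guard or the stud with more than 25 N. Leave the other things on the slab where they are.

Things in the scene. Friction and masses are not known exactly. Their poses are not given: they have to be found in the camera images.
- caddy_centre (a point): Open-topped aluminium utensil caddy, a box standing upright, loose, about 0.2 kg: 60 mm deep (x) by 62 mm wide (y) by 115 mm high (z), walls and floor 3 mm. This point is the centre of the box, 57.5 mm above its underside. x points out of its back wall (with the keyhole, to hang against the guard). Front wall cut low, 62 mm high; sides and back full height.
- keyhole (a point): Centre of the keyhole's round hole on the outer face of the caddy's back wall: 30 mm from the box's centre along x, 72 mm above its underside. Hole 18 mm across; a slot 9 mm wide runs up from it; with the stud at the slot's end this point lies 16 mm below the stud's axis. Ramps beside the slot inside the box (up to 3 mm high at its end) draw the head tight. Axes as the caddy's.
- guard: Fixed steel splash guard between worktop and hob: upright panel 340 mm long (y), 180 mm high, 20 mm thick, foot flange behind. Origin: on the slab, middle of the front face's lower edge. x points into the panel; the front face is at x = 0 and faces -x; z up. A headed steel stud is clamped in the upright slot down the middle of the face.
- mount (a point): The point on the guard's face, in the middle of its slot and 150 mm above the slab, about which the stud is clamped: the stud's level axis lies straight above or below this point, up to 10 mm off. Axes as the guard's. Stud: shank 7 mm thick, sticking out along -x; head 14 mm across, its outer end 8 mm from the face, its rear rim 4.2 mm from the face.
- stud_head (a joint): How far (m) the sprung stud is drawn out of the guard: 0 at rest, about 0.002 with the caddy fully home. Its spring pulls the head towards the face with 4 N, plus 1.2 N per mm, and so clamps the caddy's wall between head and face: sliding takes some 5 to 15 N of downward push, rising sharply at the slot's end; the caddy does not fall home by its own weight.
- jar: Bystander: white ceramic pickle jar with a steel screw lid, 100 mm across, 120 mm high; origin under its centre.
- plate0: Bystander: the lower of two stacked steel plates, 180 mm across; origin under its centre.
- plate1: Bystander: the upper of the two stacked steel plates; the stack is 23 mm high; origin under its centre.
- pitcher: Bystander: white plastic pitcher, 112 mm across, 190 mm high, handle on its +y side reaching 101 mm from the axis; origin under its centre.
- bowl0: Bystander: empty steel bowl, 110 mm across, 45 mm high, on the lazy-susan turntable (300 mm across, its top 26 mm above the slab); origin under its centre.
- bowl1: Bystander: second steel bowl on the turntable, same size.
- bowl2: Bystander: third steel bowl on the turntable, same size.
There are look-alikes about, which are no part of the job. There is more than one size of the part that bears caddy_centre; the job needs the largest.

How it is judged:
By the outcome, as a careful person would: the job done as asked, in the order asked, and still so for the second after the job is handed in, with the robot touching nothing.
It also fails if it takes over 61 s, if anything falls off the work surface, if the arm or the gripper's body presses on something with over 40 N, if the wrist force passes 120 N, or if a joint passes its speed limit or range.

## Working session

There is one attempt and no reset: what is moved stays moved. The work goes in short steps, Python scripts to look and compute and a tool call to move; the robot and the scene stay as the last step left them, time stands still between calls to the robot, and variables do not carry over. Pictures are saved under pics/ and viewed, about 8 in all and at most 12, crops included, and the job is handed in when it is done.

Besides the shell and the picture viewer there is one more tool, called after "Call:" as name(argument=value, ...) on one line, values as JSON. send_rows: Moves the arm, as the interface text tells. Its arguments: {"type":"object","properties":{"moves":{"type":"array","items":{"type":"array","items":{"type":"number"}}},"hand":{"type":"number"}},"required":["moves"]}

```bash
mkdir -p pics
python3 - <<'E'
from plant import *
import cv2,pickle
o=get_obs(); print({k:o[k] for k in('time','tool_pos','tcp_rot','contact_force','grip_width')})
for n in('scene','top','wrist'):
    c=capture(n); pickle.dump((o,c),open(n+'.pkl','wb')); cv2.imwrite(f'pics/{n}.png',c['image'][:,:,::-1]); print(n,{k:v.tolist() if hasattr(v,'tolist') else v for k,v in c.items() if k!='image'})
E
```

```text
{'time': 0.0, 'tool_pos': array([148.8109945 , 503.01606438, 226.0410838 ]), 'tcp_rot': array([-1.69643099,  1.5691884 , -1.98421963]), 'contact_force': array([-0.17346598, -0.5885438 , -0.32095742]), 'grip_width': 92.24928445364282}
scene {'K': [[473.64021678031935, 0.0, 322.9770299011275], [0.0, 473.64021678031935, 233.7831504541125], [0.0, 0.0, 1.0]], 'position': [1232.0025748071537, 413.36194939519663, 654.0143711742425], 'attitude': [-2.1420847422334885, 0.024223299982142787, 2.1928881645217766]}
top {'K': [[601.1709575012367, 0.0, 317.1490895325501], [0.0, 601.1709575012367, 237.34929828477257], [0.0, 0.0, 1.0]], 'position': [300.5878614304117, -81.54246402791395, 1383.9850355372546], 'attitude': [-2.956851445077269, -0.007648376805809987, -1.584359616575449]}
wrist {'K': [[401.42465125896933, 0.0, 316.040434414492], [0.0, 401.42465125896933, 240.02925304464273], [0.0, 0.0, 1.0]], 'mount': [[1.856987122732693e-05, -0.27424975889061637, 0.9616584993663789, -159.00002413319967], [0.9999999991610982, 4.020267944863896e-05, -7.845088533225698e-06, -0.7076576400233403], [-3.650973475039234e-05, 0.9616584987053256, 0.2742497594071068, -73.53750569051482], [0.0, 0.0, 0.0, 1.0]]}
```

View pics/scene.png

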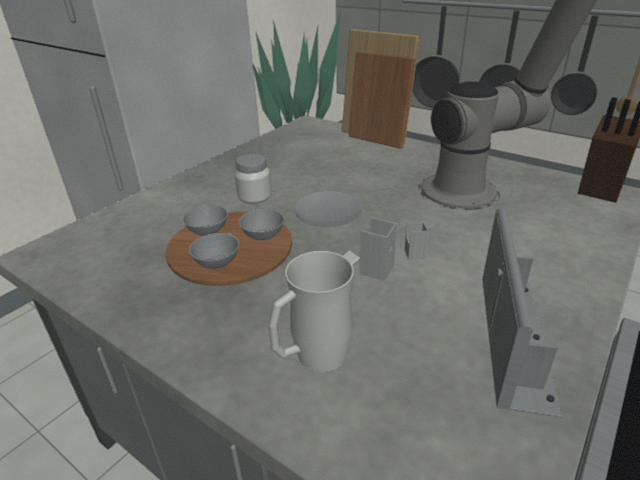

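View pics/top.png

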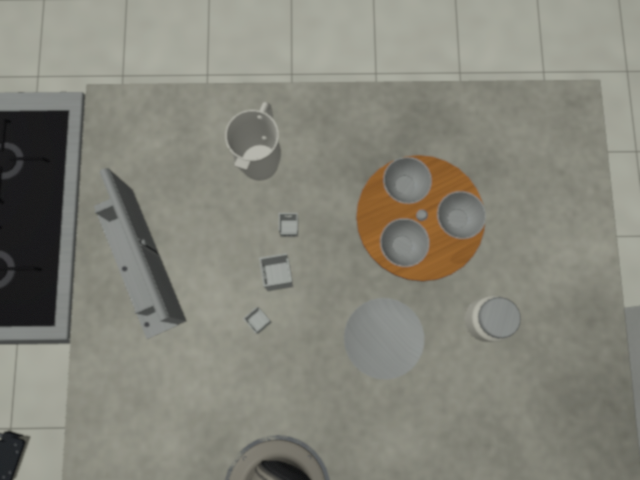

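Scene: the largest caddy is at about (378,250), with a small one at (416,240), the guard at (505,310) and the pitcher at (320,310). Top: there are three caddies, the largest at (277,272), and the guard runs from (107,170) to (185,320). I'll zoom in on both views.

```bash
cat > h.py <<'E'
import numpy as np,pickle,cv2
from scipy.spatial.transform import Rotation as R
def rot(e): return R.from_euler('xyz',e).as_matrix()
def load(n):
    o,c=pickle.load(open(n+'.pkl','rb'))
    if 'mount' in c:
        T=np.eye(4);T[:3,:3]=rot(o['tcp_rot']);T[:3,3]=o['tool_pos'];T=T@np.array(c['mount'])
        return np.array(c['K']),T[:3,3],T[:3,:3]
    return np.array(c['K']),np.array(c['position']),rot(c['attitude'])
def ray(cam,uv):
    K,p,A=cam; d=A@np.linalg.solve(K,[uv[0],uv[1],1]); return p,d/np.linalg.norm(d)
def atz(cam,uv,z):
    p,d=ray(cam,uv); return p+d*(z-p[2])/d[2]
def proj(cam,P):
    K,p,A=cam; q=K@(A.T@(np.array(P,float)-p)); return q[:2]/q[2]
def tri(*obs):
    M=0;b=0
    for cam,uv in obs:
        p,d=ray(cam,uv);Q=np.eye(3)-np.outer(d,d);M=M+Q;b=b+Q@p
    return np.linalg.solve(M,b)
E
python3 - <<'E'
import cv2,numpy as np
from h import *
a=cv2.imread('pics/top.png')[160:340,90:310]; b=cv2.imread('pics/scene.png')[205:415,345:565]
a=cv2.resize(a,None,fx=3.6,fy=3.3,interpolation=2);cv2.imwrite('pics/topz.png',cv2.resize(cv2.imread('pics/top.png')[160:340,90:310],None,fx=3.3,fy=3.3,interpolation=2))
cv2.imwrite('pics/scenez.png',cv2.resize(b,None,fx=2.8,fy=2.8,interpolation=2))
t=load('top')
for uv,z in [((107,170),180),((185,320),180),((277,272),60),((289,225),40),((258,320),40),((0,0),0)]: print(uv,atz(t,uv,z).round())
print(proj(t,(0,0,0)))
E
```

```text
(107, 170) [673. 340. 180.]
(185, 320) [362. 171. 180.]
(277, 272) [471.  -5.  60.]
(289, 225) [581. -31.  40.]
(258, 320) [367.  38.  40.]
(0, 0) [1177.  695.    0.]
[276.57278647 491.1298505 ]
```

View pics/topz.png

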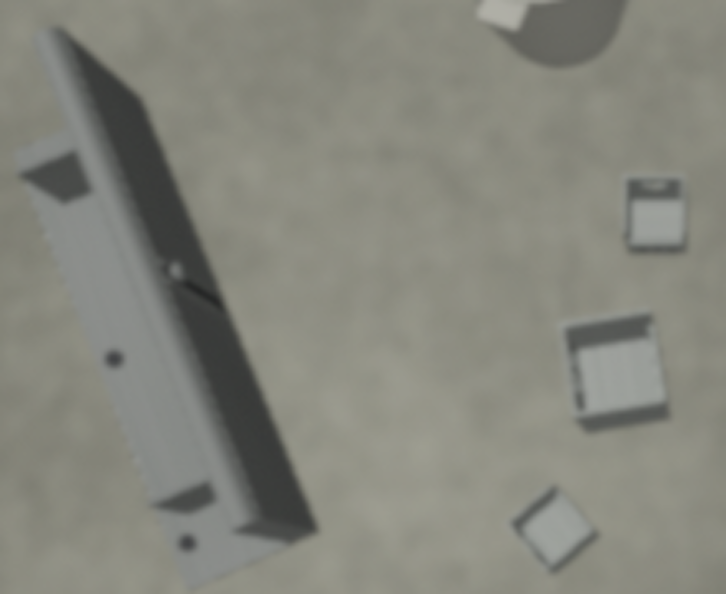

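View pics/scenez.png

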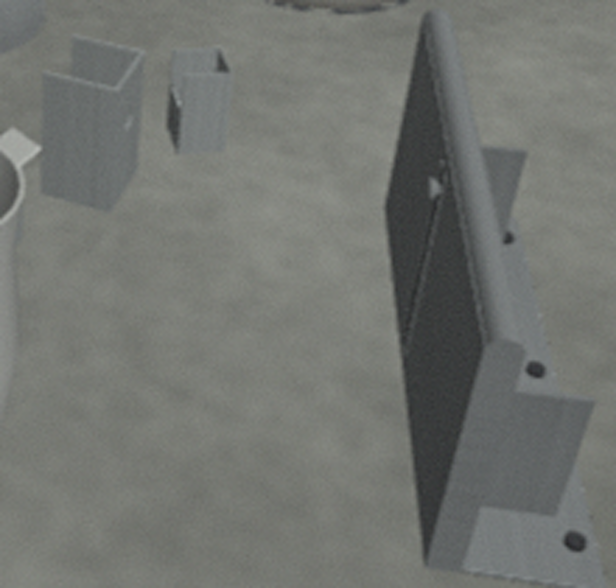

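Zoomed views: in the scene view the largest caddy's keyhole is on its +y face, at zoom (128,122), and the stud head is at (435,187). In the top view the stud is at zoom (176,270), the caddy's rim corners are (562,325), (653,315), (669,413) and (583,430), and the guard's foot runs from (140,98) to (317,530).

Run:
```python
from h import *
t=load('top');s=load('scene')
Z=lambda u:(90+(u[0]-1)/3.3,160+(u[1]-1)/3.3); S=lambda u:(345+(u[0]-1)/2.8,205+(u[1]-1)/2.8)
C=np.array([atz(t,Z(u),115) for u in [(562,325),(653,315),(669,413),(583,430)]]);print('rim',C.round(1).tolist(),C.mean(0).round(1))
print('sides',[np.linalg.norm(C[i]-C[i-1]).round(1) for i in range(4)])
print('yaw top of back edge dirs',[np.degrees(np.arctan2(*(C[a]-C[b])[1::-1])).round(1) for a,b in((0,1),(3,2),(0,3),(1,2))])
Sc=[(43,75),(75,40),(145,55),(125,92)]
print('rim scene z115',[atz(s,S(u),115).round(1).tolist() for u in Sc])
print('tri corner +x+y', tri((t,Z((562,325))),(s,S((125,92)))), 'b -x+y',tri((t,Z((583,430))),(s,S((145,55)))))
g=[atz(t,Z(u),0) for u in [(140,98),(317,530)]];print('guard foot',g,np.linalg.norm(g[0]-g[1]),(g[0]+g[1])/2, 'normal yaw',np.degrees(np.arctan2(*(g[0]-g[1])[1::-1]))+90)
gs=[atz(s,S(u),0) for u in [(427,567),(405,355)]];print('scene foot',gs)
print('stud',tri((t,Z((176,270))),(s,S((435,187)))))
print('keyhole scene', [atz(s,S((128,122)),72)])
```

```text
rim [[493.9, 28.0, 115.0], [499.7, -30.8, 115.0], [436.0, -40.8, 115.0], [425.8, 14.3, 115.0]] [463.8  -7.3 115. ]
sides [np.float64(69.4), np.float64(59.1), np.float64(64.5), np.float64(56.0)]
yaw top of back edge dirs [np.float64(95.6), np.float64(100.5), np.float64(11.4), np.float64(8.9)]
rim scene z115 [[507.2, -26.1, 115.0], [449.8, -32.2, 115.0], [439.6, 24.2, 115.0], [493.8, 36.7, 115.0]]
tri corner +x+y [492.45683741  31.62974924 112.69796868] b -x+y [426.16800526  16.15213611 105.42525296]
guard foot [array([ 6.80077135e+02,  3.41615721e+02, -2.27373675e-13]), array([370.34863247, 206.45711961,   0.        ])] 337.9343024200185 [ 5.25212884e+02  2.74036420e+02 -1.13686838e-13] normal yaw 113.5753815740466
scene foot [array([678.87912343, 342.53956483,   0.        ]), array([519.08420973, 273.91728102,   0.        ])]
stud [526.93113708 269.96984144 146.98824426]
keyhole scene [array([470.68955221,  29.00841157,  72.        ])]
```

```bash
cat >> h.py <<'E'
def go(target,jaw_deg):
    """shift in present tool axes to target TCP, then turn about tool x (deg) so tool y lies along jaw_deg (mod 180)"""
    from plant import get_obs
    o=get_obs();A=rot(o['tcp_rot']);d=A.T@(np.array(target,float)-o['tool_pos'])
    y=A[:,1];cur=np.degrees(np.arctan2(y[1],y[0]));e=(jaw_deg-cur+90)%180-90
    print('t',round(o['time'],2),'pos',o['tool_pos'].round(1),'F',o['contact_force'].round(1),'w',round(o['grip_width'],1),'jaw',round(cur,2),'axes x,y,z',A.T.round(3).tolist())
    print('shift',d.round(1),'turn about tool x',round(e*np.sign(A[2,0]),2),'q6',o['joint_positions'].round(2))
E
python3 - <<'E'
from h import *
go((465,-3,270),8)
E
```

```text
t 0.15 pos [148.9 503.1 226.2] F [-0.7 -0.2 -0.4] w 91.8 jaw 73.51 axes x,y,z [[-0.001, -0.001, -1.0], [0.284, 0.959, -0.001], [0.959, -0.284, -0.0]]
shift [ -43.4 -395.6  446.8] turn about tool x 65.51 q6 [ 1.14  0.34  1.52  0.    1.28 -0.15]
```

Call:
send_rows(moves=[[-14, -36, 41, 0], [-14, -36, 41, 0], [-14, -36, 41, 0], [-1, -36, 41, 0], [0, -36, 41, 0], [0, -36, 41, 0], [0, -36, 41, 0], [0, -36, 41, 0]], hand=1)

```text
time: 1.15
tool_pos: [382.4, 132.5, 269.8]
tcp_rot: [0.927, 1.57, 0.639]
contact_force: [0.5, -0.4, 0.1]
grip_width: 91.9
```

Call:
send_rows(moves=[[0, -36, 41, 0], [0, -36, 41, 0], [0, -36, 37, 0], [0, 0, 0, 10], [0, 0, 0, 10], [0, 0, 0, 10], [0, 0, 0, 10], [0, 0, 0, 10]])

```text
time: 2.15
tool_pos: [465.0, -3.2, 269.5]
tcp_rot: [-2.295, 1.57, 2.822]
contact_force: [0.1, 0.0, -0.7]
grip_width: 91.9
```

Call:
send_rows(moves=[[0, 0, 0, 8], [0, 0, 0, 7.5], [0, 0, 0, 0]])

```text
time: 2.52
tool_pos: [465.1, -3.1, 269.5]
tcp_rot: [-2.074, 1.57, 2.779]
contact_force: [0.1, -0.5, 0.3]
grip_width: 91.6
```

Run:
```python
from h import *
from plant import *
go((465,-3,270),8)
o=get_obs();c=capture('wrist');pickle.dump((o,c),open('w1.pkl','wb'));cv2.imwrite('pics/w1.png',c['image'][:,:,::-1])
w=load('w1');print(proj(w,(465,-3,115)),proj(w,(465,-3,0)))
```

```text
t 2.52 pos [465.1  -3.1 269.5] F [ 0.1 -0.5  0.3] w 91.6 jaw 8.08 axes x,y,z [[-0.0, 0.0, -1.0], [0.99, 0.141, -0.0], [0.141, -0.99, -0.0]]
shift [-0.5 -0.1 -0.2] turn about tool x 0.08 q6 [-0.17  0.2   1.6   0.    1.34 -0.31]
[316.01507841 220.25305819] [316.1836539  195.95927468]
```

View pics/w1.png

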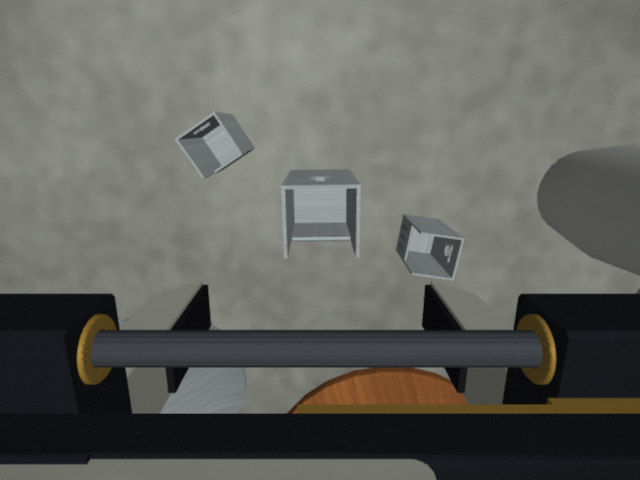

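The wrist view shows the caddy nearly squared up to the jaws. The rim's back corners are at (281.5,185) and (361,184.5), the front ends at (284,257) and (359,257), and the keyhole on the +y face is at (320,178).

Run:
```python
from h import *
w=load('w1');t=load('top')
for z in (115,):
  C=np.array([atz(w,u,z) for u in [(281,185),(361,184.5),(359.5,257),(283.5,257)]]);print(C.round(1).tolist(),C.mean(0).round(1),[np.linalg.norm(C[i]-C[i-1]).round(1) for i in range(4)])
  print('caddy x yaw', np.degrees(np.arctan2(*(C[0]+C[1]-C[2]-C[3])[1::-1])),'back edge', np.degrees(np.arctan2(*(C[0]-C[1])[1::-1])))
Z=lambda u:(90+(u[0]-1)/3.3,160+(u[1]-1)/3.3)
print(tri((w,(281,185)),(t,Z((583,430)))),tri((w,(361,184.5)),(t,Z((562,325)))))
print('keyhole z', atz(w,(320,178),72))
```

```text
[[433.9, 21.1, 115.0], [495.8, 30.3, 115.0], [504.7, -28.6, 115.0], [442.9, -37.5, 115.0]] [469.3  -3.7 115. ] [np.float64(59.3), np.float64(62.5), np.float64(59.6), np.float64(62.5)]
caddy x yaw 98.67553857484886 back edge -171.5496356075681
[430.42166296  16.29156009  78.68370688] [496.49576689  28.93717428 103.13746552]
keyhole z [464.4448499   25.51427075  72.        ]
```

Run:
```python
from h import *
go((467.5,8.2,72),8.6)
```

```text
t 2.58 pos [465.1  -3.1 269.5] F [ 0.1 -0.4 -0.1] w 91.8 jaw 8.16 axes x,y,z [[-0.0, 0.0, -1.0], [0.99, 0.142, -0.0], [0.142, -0.99, -0.0]]
shift [197.5   4.1 -10.9] turn about tool x -0.44 q6 [-0.17  0.2   1.6   0.    1.34 -0.31]
```

Call:
send_rows(moves=[[10, 4, -11, -0.5], [40, 0, 0, 0], [40, 0, 0, 0], [40, 0, 0, 0], [35, 0, 0, 0], [25, 0, 0, 0], [7.5, 0, 0, 0], [0, 0, 0, 0]])

```text
time: 3.58
tool_pos: [467.6, 8.7, 72.0]
tcp_rot: [-2.125, 1.57, 2.737]
contact_force: [0.6, -0.2, 0.8]
grip_width: 91.6
```

Call:
send_rows(moves=[[0, 0, 0, 0], [0, 0, 0, 0], [0, 0, 0, 0], [0, 0, 0, 0], [0, 0, 0, 0], [0, 0, 0, 0]], hand=0)

```text
time: 4.32
tool_pos: [467.8, 8.3, 72.6]
tcp_rot: [1.408, 1.57, -0.014]
contact_force: [-1.1, 0.6, 6.7]
grip_width: 61.7
```

Call:
send_rows(moves=[[-3, 0, 0, 0], [-15, 0, 0, 0], [-30, 0, 0, 0], [-35, 0, 0, 0], [-20, 0, 0, 0], [0, 0, 0, 0]])

```text
time: 5.08
tool_pos: [468.3, 8.2, 176.1]
tcp_rot: [1.309, 1.568, -0.113]
contact_force: [-0.1, -0.5, -2.6]
grip_width: 62.1
```

Run:
```python
from h import *
go((563,187,175),23.5)
```

```text
t 5.08 pos [468.3   8.2 176.1] F [-0.1 -0.5 -2.6] w 62.1 jaw 8.51 axes x,y,z [[0.003, -0.0, -1.0], [0.989, 0.148, 0.003], [0.148, -0.989, 0.001]]
shift [   1.3  120.1 -162.8] turn about tool x -14.99 q6 [-0.15  0.29  1.75  0.    1.1  -0.29]
```

Call:
send_rows(moves=[[0, 15, -20, 0], [0, 25, -34, 0], [0, 28, -38, -2.5], [0, 28, -38, -2.5], [1, 16, -22, -3], [0, 8, -11, -4], [0, 0, 0, -3], [0, 0, 0, 0]])

```text
time: 6.08
tool_pos: [555.7, 189.9, 172.3]
tcp_rot: [-1.794, 1.568, -2.955]
contact_force: [-0.7, -1.5, -1.8]
grip_width: 62.1
```

Run:
```python
from h import *
from plant import *
go((563,187,175),23.5)
o=get_obs();c=capture('wrist');pickle.dump((o,c),open('w2.pkl','wb'));cv2.imwrite('pics/w2.png',c['image'][:,:,::-1])
w=load('w2');print(proj(w,(527,270,147)))
```

```text
t 6.08 pos [555.7 189.9 172.3] F [-0.7 -1.5 -1.8] w 62.1 jaw 23.5 axes x,y,z [[-0.003, -0.001, -1.0], [0.917, 0.399, -0.003], [0.399, -0.917, -0.001]]
shift [-2.7  5.5  5.6] turn about tool x -0.0 q6 [ 0.2   0.5   1.43  0.    1.22 -0.21]
[329.34948757  97.55671587]
```

View pics/w2.png

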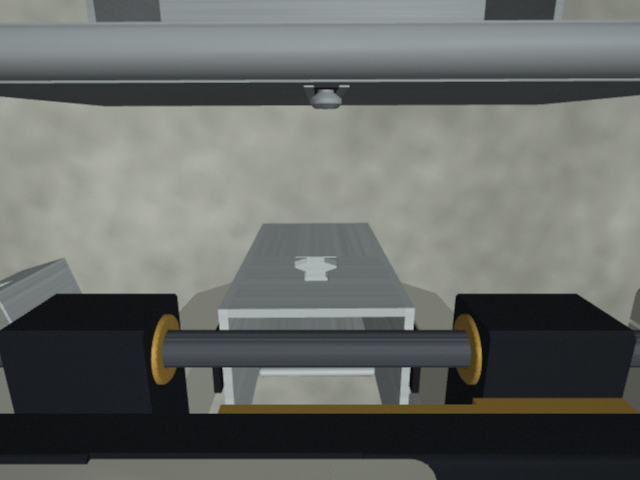

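The wrist view shows the stud head at (325,99) in front of the guard, and the held caddy's back wall with its keyhole at (316,266), upright. I'll enlarge it for exact edges.

Run:
```python
import cv2,numpy as np
a=cv2.imread('pics/w2.png')
A=cv2.resize(a[74:114,270:380],None,fx=7,fy=7,interpolation=2);B=cv2.resize(a[246:290,270:370],None,fx=7,fy=7,interpolation=2)
B=cv2.copyMakeBorder(B,0,0,0,70,0);cv2.imwrite('pics/w2z.png',np.vstack([A,B]))
g=cv2.cvtColor(a,6).astype(float)
g=cv2.GaussianBlur(g,(3,3),0)
def edge(c,r0,r1,s):  # strongest vertical gradient, subpixel
    d=np.diff(g[r0:r1,c])*s;i=d.argmax();
    if 0<i<len(d)-1: i=i+(d[i-1]-d[i+1])/(2*(d[i-1]-2*d[i]+d[i+1]))
    return r0+i+.5
for nm,cs,r0,r1,s in [('top',[20,120,220,280,380,440,540,620],74,92,-1),('foot',[120,180,240,290,370,420,480,530],98,112,1),('rimback',range(230,400,25),300,314,1)]:
    print(nm,[(c,round(edge(c,r0,r1,s),1)) for c in cs])
def vedge(r,c0,c1,s):
    d=np.diff(g[r,c0:c1])*s;return c0+d.argmax()+.5
print('rim sides',[(r,vedge(r,210,235,1),vedge(r,400,425,-1)) for r in(311,313,315)])
```

```text
top [(20, np.float64(83.0)), (120, np.float64(82.5)), (220, np.float64(82.3)), (280, np.float64(82.0)), (380, np.float64(81.5)), (440, np.float64(81.5)), (540, np.float64(81.1)), (620, np.float64(80.7))]
foot [(120, np.float64(105.7)), (180, np.float64(105.5)), (240, np.float64(105.2)), (290, np.float64(104.9)), (370, np.float64(104.7)), (420, np.float64(104.5)), (480, np.float64(104.2)), (530, np.float64(104.2))]
rimback [(230, np.float64(308.7)), (255, np.float64(308.5)), (280, np.float64(308.2)), (305, np.float64(308.2)), (330, np.float64(307.9)), (355, np.float64(307.9)), (380, np.float64(307.7))]
rim sides [(311, np.float64(217.5), np.float64(414.5)), (313, np.float64(217.5), np.float64(414.5)), (315, np.float64(217.5), np.float64(414.5))]
```

View pics/w2z.png

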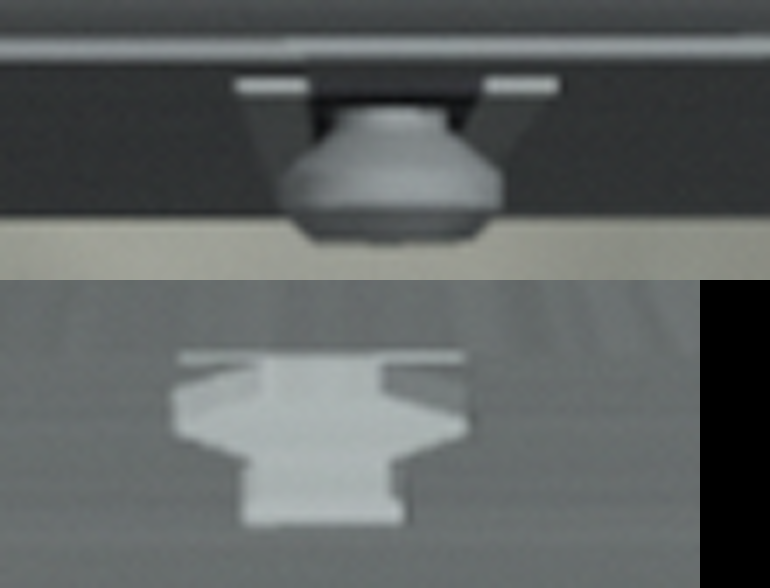

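The enlarged view shows the stud head spanning columns 310.4–341.4, centred at 325.4, with its axis near row 101. The keyhole is centred at column 315.4 and the rim at column 316.

Run:
```python
from h import *
w=load('w2');t=load('top');s=load('scene');o,_=pickle.load(open('w2.pkl','rb'));A=rot(o['tcp_rot']);P=o['tool_pos']
T=lambda p:(A.T@(p-P)).round(2)
f=[atz(w,(120,105.7),0),atz(w,(530,104.1),0)];d=T(f[1])-T(f[0]);print('foot',f,T(f[0]),T(f[1]),'ang deg',np.degrees(np.arctan2(d[2],d[1])))
n=np.array([-(f[1]-f[0])[1],(f[1]-f[0])[0],0]);n/=np.linalg.norm(n);print('normal yaw',np.degrees(np.arctan2(n[1],n[0])))
zr=P[2]-72.3+115
r=[atz(w,(217.5,308.8),zr),atz(w,(414.5,307.5),zr)];d=T(r[1])-T(r[0]);print('rim',T(r[0]),T(r[1]),np.linalg.norm(d),'ang',np.degrees(np.arctan2(d[2],d[1])))
Z=lambda u:(90+(u[0]-1)/3.3,160+(u[1]-1)/3.3); S=lambda u:(345+(u[0]-1)/2.8,205+(u[1]-1)/2.8)
for h in (140,147,154): p=atz(w,(325.4,101),h);print('stud at z',h,T(p),'dist to face',(f[0]-p)@n)
st=tri((w,(325.4,101)),(s,S((435,187))),(t,Z((176,270))));print('tri3',st,T(st),(f[0]-st)@n)
st=tri((w,(325.4,101)),(s,S((435,187))));print('tri2',st,T(st),(f[0]-st)@n)
# keyhole: on back face plane
for u in [(315.4,266)]:
  for h in (P[2]-3,P[2],P[2]+3): print('key',h,T(atz(w,u,h)))
```

```text
foot [array([378.69454927, 209.16029503,   0.        ]), array([672.6434651, 338.2123258,   0.       ])] [ 172.82 -154.12  -88.08] [171.83 166.91 -89.22] ang deg -0.2034604681647791
normal yaw 113.70285630993676
rim [-42.59 -31.27 -17.3 ] [-42.78  31.12 -17.88] 62.39298518263091 ang -0.5326269410333586
stud at z 140 [ 32.33   4.14 -83.82] dist to face 4.926148608050788
stud at z 147 [ 25.33   3.99 -83.43] dist to face 5.316914962858538
stud at z 154 [ 18.33   3.84 -83.05] dist to face 5.70768131766629
tri3 [526.46278203 269.28255407 146.86059571] [ 25.46   4.91 -84.4 ] 4.351358979365061
tri2 [525.70220201 269.27631859 146.18276962] [ 26.14   4.22 -84.7 ] 4.05132028339189
key 169.28106020251568 [  3.01  -0.33 -15.42]
key 172.28106020251568 [ 1.000e-02 -3.200e-01 -1.649e+01]
key 175.28106020251568 [ -2.99  -0.31 -17.56]
```

Call:
send_rows(moves=[[5, 4.2, -5, 0.3], [10, 0, -12, 0], [10, 0, -14, 0], [0, 0, -14, 0], [0, 0, -9, 0], [0, 0, -4, 0], [0, 0, 0, 0], [0, 0, 0, 0]])

```text
time: 7.12
tool_pos: [537.7, 244.6, 149.4]
tcp_rot: [1.252, 1.57, 0.086]
contact_force: [0.3, 0.1, -3.1]
grip_width: 62.0
```

Run:
```python
from h import *
from plant import *
go((563,187,147),23.7)
o=get_obs();A=rot(o['tcp_rot']);w=load('w2')
o2,_=pickle.load(open('w2.pkl','rb'));A2=rot(o2['tcp_rot']);st=o2['tool_pos']+A2@np.array([25.5,4.0,-83.4]);key=o['tool_pos']+A@np.array([0,-.2,-17.4])
n=np.array([np.cos(np.radians(113.7)),np.sin(np.radians(113.7)),0]);face=np.array([378.69,209.16,0])
print('stud rel key tool',(A.T@(st-key)).round(2),'gap',((face-key)@n).round(2))
```

```text
t 7.12 pos [537.7 244.6 149.4] F [ 0.3  0.1 -3.1] w 62.0 jaw 23.19 axes x,y,z [[0.0, 0.0, -1.0], [0.919, 0.394, 0.0], [0.394, -0.919, 0.0]]
shift [ 2.4  0.6 62.9] turn about tool x -0.51 q6 [ 0.3   0.53  1.45 -0.    1.16 -0.11]
stud rel key tool [ 2.57 -1.32 -8.69] gap 14.04
```

Call:
send_rows(moves=[[0, 0, 15, 0], [0, 0, 20, 0], [0, 0, 12, 0], [0, 0, 3, 0], [0, 0, 0, 0], [0, 0, 0, 0], [0, 0, 0, 0]])

```text
time: 8.0
tool_pos: [556.9, 199.4, 149.2]
tcp_rot: [2.886, 1.571, 1.721]
contact_force: [-0.1, -0.6, -2.1]
grip_width: 61.9
```

Run:
```python
from h import *
from plant import *
go((563,187,147),23.7)
o=get_obs();c=capture('wrist');pickle.dump((o,c),open('w3.pkl','wb'));a=c['image'][:,:,::-1].copy();cv2.imwrite('pics/w3.png',a)
o=get_obs();print(o['time'],o['tool_pos'].round(2))
g=cv2.GaussianBlur(cv2.cvtColor(a,6).astype(float),(3,3),0)
def edge(c,r0,r1,s):
    d=np.diff(g[r0:r1,c])*s;i=int(d.argmax());x=i
    if 0<i<len(d)-1: x=i+(d[i-1]-d[i+1])/(2*(d[i-1]-2*d[i]+d[i+1]))
    return round(float(r0+x+.5),1)
print('foot',[edge(c,112,150,1) for c in (150,220,280,380,440,500)]);print('rim',[edge(c,300,314,1) for c in (230,280,330,400)])
A=cv2.resize(a[74:164,250:370],None,fx=6,fy=6,interpolation=2);cv2.imwrite('pics/w3z.png',A)
```

```text
t 8.0 pos [556.9 199.4 149.2] F [-0.1 -0.6 -2.1] w 61.9 jaw 23.25 axes x,y,z [[-0.0, 0.0, -1.0], [0.919, 0.395, 0.0], [0.395, -0.919, -0.0]]
shift [ 2.2  0.7 13.8] turn about tool x -0.45 q6 [ 0.21  0.53  1.45  0.    1.17 -0.19]
8.05 [556.96 199.38 149.23]
foot [116.2, 115.7, 115.2, 114.5, 113.9, 113.5]
rim [308.7, 308.2, 307.9, 307.5]
```

View pics/w3z.png

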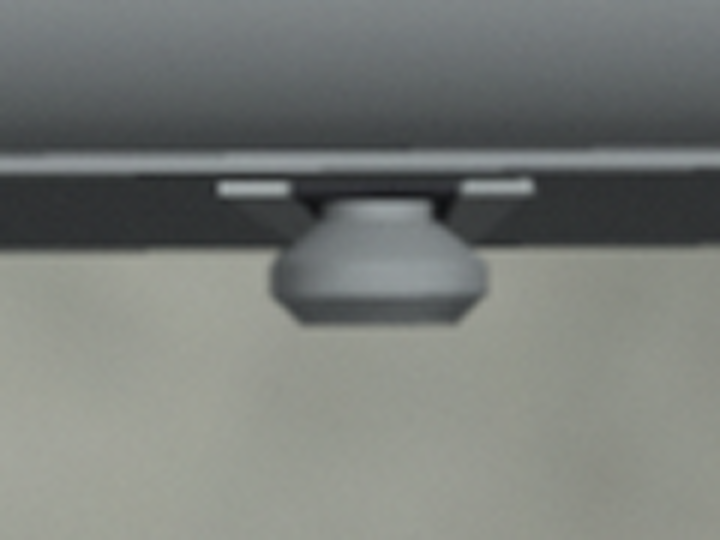

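The settled view puts the stud head at column 312.8, row 119, so the keyhole needs about -1.5 mm of lateral shift. The stud height comes out at 146 ± 2 mm.

Call:
send_rows(moves=[[1, -1.5, -10, 0], [1.7, 0, -15, 0], [0, 0, -15, 0], [0, 0, -9, 0], [0, 0, -4, 0], [0, 0, 0, 0], [0, 0, 0, 0]])

```text
time: 8.93
tool_pos: [535.1, 246.8, 146.5]
tcp_rot: [0.954, 1.571, -0.212]
contact_force: [-0.9, 0.3, -1.6]
grip_width: 62.1
```

Call:
send_rows(moves=[[0, 0, -1.5, 0], [0, 0, -1.5, 0], [0, 0, -1, 0], [0, 0, 0, 0]])

```text
time: 9.43
tool_pos: [533.3, 250.8, 146.5]
tcp_rot: [2.373, 1.571, 1.207]
contact_force: [-0.4, 0.8, -2.4]
grip_width: 61.9
```

Call:
send_rows(moves=[[0, 0, -1, 0], [0, 0, -1, 0], [0, 0, 0, 0]])

```text
time: 9.8
tool_pos: [532.5, 252.7, 146.5]
tcp_rot: [2.197, 1.571, 1.032]
contact_force: [-0.3, -0.6, -2.6]
grip_width: 61.8
```

Call:
send_rows(moves=[[0, 0, -1, 0], [0, 0, -0.5, 0], [0, 0, 0, 0]])

```text
time: 10.18
tool_pos: [531.9, 254.0, 146.5]
tcp_rot: [2.147, 1.571, 0.982]
contact_force: [-0.5, 0.1, -2.5]
grip_width: 61.5
```

Call:
send_rows(moves=[[0, 0, -1, 0], [0, 0, -0.5, 0], [0, 0, 0, 0]])

```text
time: 10.55
tool_pos: [531.3, 255.4, 146.5]
tcp_rot: [2.755, 1.571, 1.589]
contact_force: [0.7, -0.3, -1.6]
grip_width: 61.8
```

Call:
send_rows(moves=[[0, 0, -0.8, 0], [0, 0, 0, 0]])

```text
time: 10.8
tool_pos: [531.1, 256.0, 146.5]
tcp_rot: [0.91, 1.571, -0.256]
contact_force: [-0.7, -1.1, -2.0]
grip_width: 62.0
```

Call:
send_rows(moves=[[0, 0, -0.5, 0], [0, 0, 0, 0]])

```text
time: 11.05
tool_pos: [531.1, 256.1, 146.6]
tcp_rot: [0.136, 1.57, -1.03]
contact_force: [1.2, -3.9, -1.6]
grip_width: 62.1
```

Contact came at a gap of about 1 mm, where the head itself would have touched at 8 mm, so the head is through the hole. I'll slide down by feel.

Call:
send_rows(moves=[[1, 0, 0, 0], [1, 0, 0, 0], [1, 0, 0, 0], [0, 0, 0, 0]])

```text
time: 11.55
tool_pos: [531.3, 256.2, 143.7]
tcp_rot: [0.864, 1.57, -0.302]
contact_force: [2.8, -5.3, -0.1]
grip_width: 61.6
```

Call:
send_rows(moves=[[1, 0, 0, 0], [1, 0, 0, 0], [0, 0, 0, 0]])

```text
time: 11.92
tool_pos: [531.3, 256.2, 141.7]
tcp_rot: [0.929, 1.57, -0.237]
contact_force: [2.3, -4.2, -0.1]
grip_width: 61.9
```

Call:
send_rows(moves=[[1, 0, 0, 0], [1, 0, 0, 0], [1, 0, 0, 0], [0, 0, 0, 0]])

```text
time: 12.42
tool_pos: [531.4, 256.3, 139.0]
tcp_rot: [1.033, 1.569, -0.133]
contact_force: [2.1, -5.6, 0.7]
grip_width: 61.7
```

Call:
send_rows(moves=[[1, 0, 0, 0], [1, 0, 0, 0], [0, 0, 0, 0]])

```text
time: 12.8
tool_pos: [531.5, 256.3, 137.7]
tcp_rot: [1.157, 1.569, -0.009]
contact_force: [0.8, -4.7, 7.1]
grip_width: 61.6
```

Call:
send_rows(moves=[[1, 0, 0, 0], [0.5, 0, 0, 0], [0, 0, 0, 0], [0, 0, 0, 0]])

```text
time: 13.3
tool_pos: [531.5, 256.4, 136.5]
tcp_rot: [1.188, 1.568, 0.023]
contact_force: [0.2, -5.8, 6.6]
grip_width: 61.9
```

Call:
send_rows(moves=[[0.7, 0, 0, 0], [0, 0, 0, 0], [0, 0, 0, 0]])

```text
time: 13.68
tool_pos: [531.5, 256.4, 135.8]
tcp_rot: [1.195, 1.568, 0.03]
contact_force: [0.3, -6.1, 7.3]
grip_width: 61.8
```

Call:
send_rows(moves=[[0.7, 0, 0, 0], [0.7, 0, 0, 0], [0, 0, 0, 0]])

```text
time: 14.05
tool_pos: [531.6, 256.4, 134.6]
tcp_rot: [1.218, 1.568, 0.053]
contact_force: [-0.6, -5.3, 8.2]
grip_width: 62.2
```

Call:
send_rows(moves=[[0.7, 0, 0, 0], [0.7, 0, 0, 0], [0, 0, 0, 0]])

```text
time: 14.42
tool_pos: [531.6, 256.4, 133.3]
tcp_rot: [1.227, 1.568, 0.062]
contact_force: [0.5, -5.2, 9.1]
grip_width: 62.0
```

Call:
send_rows(moves=[[0.7, 0, 0, 0], [0, 0, 0, 0]])

```text
time: 14.68
tool_pos: [531.6, 256.4, 132.7]
tcp_rot: [1.224, 1.568, 0.059]
contact_force: [-0.1, -5.4, 9.7]
grip_width: 62.1
```

Call:
send_rows(moves=[[0.7, 0, 0, 0], [0, 0, 0, 0]])

```text
time: 14.92
tool_pos: [531.6, 256.4, 132.0]
tcp_rot: [1.22, 1.568, 0.055]
contact_force: [-0.4, -5.7, 9.2]
grip_width: 62.0
```

Call:
send_rows(moves=[[0.7, 0, 0, 0], [0, 0, 0, 0]])

```text
time: 15.18
tool_pos: [531.6, 256.4, 131.3]
tcp_rot: [1.223, 1.568, 0.058]
contact_force: [-1.0, -5.9, 10.0]
grip_width: 61.9
```

Call:
send_rows(moves=[[0.5, 0, 0, 0], [0, 0, 0, 0]])

```text
time: 15.42
tool_pos: [531.6, 256.4, 131.0]
tcp_rot: [1.232, 1.568, 0.067]
contact_force: [-1.2, -6.3, 10.8]
grip_width: 61.7
```

Call:
send_rows(moves=[[0.5, 0, 0, 0], [0, 0, 0, 0]])

```text
time: 15.68
tool_pos: [531.6, 256.4, 130.5]
tcp_rot: [1.241, 1.568, 0.076]
contact_force: [-1.4, -7.2, 11.4]
grip_width: 61.7
```

Call:
send_rows(moves=[[0.5, 0, 0, 0], [0, 0, 0, 0]])

```text
time: 15.92
tool_pos: [531.6, 256.4, 130.0]
tcp_rot: [1.241, 1.568, 0.076]
contact_force: [-0.6, -5.7, 11.3]
grip_width: 62.0
```

Call:
send_rows(moves=[[0.5, 0, 0, 0], [0, 0, 0, 0]])

```text
time: 16.18
tool_pos: [531.7, 256.4, 129.6]
tcp_rot: [1.236, 1.568, 0.071]
contact_force: [-0.8, -6.3, 11.7]
grip_width: 61.9
```

Call:
send_rows(moves=[[0.5, 0, 0, 0], [0, 0, 0, 0]])

```text
time: 16.42
tool_pos: [531.7, 256.4, 129.3]
tcp_rot: [1.242, 1.567, 0.077]
contact_force: [-1.6, -6.9, 13.6]
grip_width: 61.8
```

Call:
send_rows(moves=[[0.5, 0, 0, 0], [0, 0, 0, 0]])

```text
time: 16.68
tool_pos: [531.7, 256.4, 129.2]
tcp_rot: [1.266, 1.567, 0.101]
contact_force: [-3.1, -6.9, 15.6]
grip_width: 61.9
```

Call:
send_rows(moves=[[0.4, 0, 0, 0], [0, 0, 0, 0]])

```text
time: 16.92
tool_pos: [531.7, 256.5, 129.1]
tcp_rot: [1.272, 1.567, 0.107]
contact_force: [-3.1, -6.1, 17.4]
grip_width: 62.0
```

Call:
send_rows(moves=[[0.4, 0, 0, 0], [0, 0, 0, 0], [0, 0, 0, 0]])

```text
time: 17.3
tool_pos: [531.7, 256.4, 129.0]
tcp_rot: [1.275, 1.567, 0.11]
contact_force: [-3.5, -7.5, 19.4]
grip_width: 61.9
```

Run:
```python
from h import *
from plant import *
go((531.7,256.4,129),23.7)
o=get_obs();c=capture('wrist');pickle.dump((o,c),open('w4.pkl','wb'));cs=capture('scene')
cv2.imwrite('pics/w4.png',np.hstack([cv2.resize(c['image'][200:440,180:460,::-1],(400,343)),cv2.resize(cs['image'][205:415,425:565,::-1],(229,343),interpolation=2)]))
```

```text
t 17.3 pos [531.7 256.4 129. ] F [-3.5 -7.5 19.4] w 61.9 jaw 23.26 axes x,y,z [[0.004, 0.0, -1.0], [0.919, 0.395, 0.004], [0.395, -0.919, 0.001]]
shift [ 0.  -0.1  0. ] turn about tool x -0.44 q6 [ 0.32  0.55  1.48 -0.    1.11 -0.09]
```

View pics/w4.png

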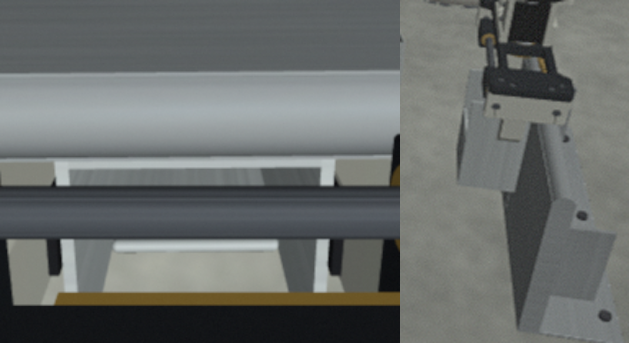

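The caddy sits flush with its back against the guard and the rim level. The force rose sharply at the stop, to about 20 N. I'll unload the arm, release and withdraw upward.

Call:
send_rows(moves=[[-1, 0, 0.3, 0], [-1, 0, 0.3, 0], [-0.5, 0, 0, 0], [0, 0, 0, 0]])

```text
time: 17.9
tool_pos: [531.7, 256.4, 129.2]
tcp_rot: [1.589, 1.568, 0.423]
contact_force: [-1.0, -3.4, 7.7]
grip_width: 61.8
```

Call:
send_rows(moves=[[0, 0, 0, 0], [0, 0, 0, 0], [0, 0, 0, 0], [0, 0, 0, 0], [0, 0, 0, 0]], hand=1)

```text
time: 18.52
tool_pos: [531.0, 256.0, 128.1]
tcp_rot: [-2.975, 1.571, 2.142]
contact_force: [0.3, -0.0, 0.2]
grip_width: 92.6
```

Call:
send_rows(moves=[[-5, 0, 0, 0], [-15, 0, 0, 0], [-30, 0, 0, 0], [-40, 0, 0, 0], [-30, 0, 20, 0], [0, 0, 40, 0], [0, 0, 20, 0], [0, 0, 0, 0]])

```text
time: 19.52
tool_pos: [562.8, 181.5, 248.1]
tcp_rot: [-2.503, 1.57, 2.612]
contact_force: [0.7, -0.4, -0.2]
grip_width: 92.0
```

Run:
```python
from h import *
from plant import *
go((531.7,256.4,129),23.7)
o=get_obs();c=capture('wrist');pickle.dump((o,c),open('w5.pkl','wb'));cs=capture('scene');ct=capture('top')
cv2.imwrite('pics/w5.png',np.hstack([c['image'][0:330,150:480,::-1],cv2.resize(cs['image'][205:415,345:565,::-1],(345,330),interpolation=2)]))
```

```text
t 19.52 pos [562.8 181.5 248.1] F [ 0.7 -0.4 -0.2] w 92.0 jaw 23.08 axes x,y,z [[-0.0, 0.0, -1.0], [0.92, 0.392, -0.0], [0.392, -0.92, -0.0]]
shift [119.2   0.8 -81. ] turn about tool x -0.62 q6 [ 0.18  0.45  1.3   0.    1.4  -0.22]
```

View pics/w5.png

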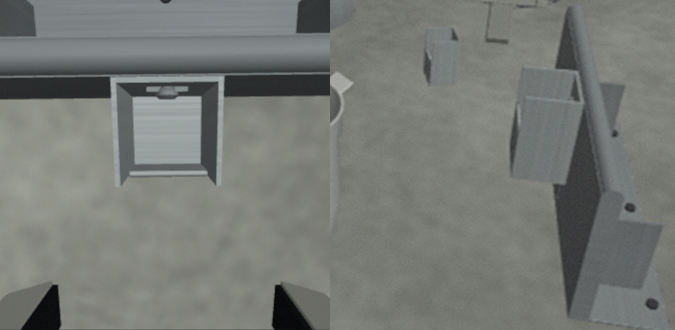

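The caddy hangs flush and upright, with the stud head visible inside at the slot. The rim measures about 172 mm high against 171.7 expected, so it didn't slip in the grip.

```bash
python3 -c "from plant import *;close_job()"
```

```text
the job is handed in; nothing more can be done
```

I hung the largest caddy on the stud, slid it down to the stop, let go and handed the job in at about 19.7 s of the 61 s allowed.

- **Entry:** The keyhole went over the stud head on the first approach. The first contact was about 4 N, when the back wall met the guard rather than the head.
- **Slide:** I pushed it down about 17.4 mm by feel. The wrist force climbed gradually to about 12 N, then rose sharply at the slot's end. The highest reading was 19.4 N, or roughly 22 N on the stud once the caddy's weight is added, under the 25 N limit. Sideways force against the guard stayed around 8 N or less.
- **Last checks:** After release the wrist and scene pictures show the caddy upright and flat against the guard, with the stud head inside at the slot. The rim measures about 172.5 mm high against the 171.7 mm expected. The gripper is clear and reads no force.
- **Limits of these checks:** I couldn't read the stud's draw directly. That it is fully home rests on the force rise and the distance travelled. I didn't measure the other things on the slab again after the job.
- **Disagreements:** Early height estimates of the caddy's rim corners from the fixed cameras came out low, at 79–113 mm against 115 mm. I used the wrist view instead, where the rim size matched the text. The lateral offset also differed between two wrist readings by about 1.5 mm, most likely because the arm had not settled for the first. I used the second.

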